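Feel out the rough pressing block and stack the press cassette

ROBOT

A 6-joint arm with a two-finger parallel gripper is mounted at the origin on the work surface. World frame = base frame: x ahead of the robot, y to its left, z up, the work surface at z = 0. Lengths are in m, angles in rad, forces in N, time in s.
With the tool pointing down it reaches from about 0.25 to 0.725 m from the base axis. Payload 4 kg.
Tool frame: the origin (TCP) lies midway between the tips of the shut fingers; the grasp point (between the pads) lies 19 mm behind it; y points along the fingers, z is the direction in which the jaws open and shut, and the axes are right-handed (so a half turn about y gives the same grasp; the last joint's range is limited). The gripper opens to 85 mm and grips with 20 to 120 N. Pads are 22 mm wide; open, the fingers measure 114 mm over their backs; the gripper's body (76 mm by 85 mm) begins 54 mm behind the grasp point. The pads swing forward as they close: fully open they stand 13 mm farther back than shut.
Start: joints at [1.275, 0.241, 0.005, 1.335, 0, 1.571], TCP at [0.146, 0.478, 0.231] pointing down, gripper open.
Joint ranges: [-2.72, 2.72], [-1.05, 1.87], [-1.09, 1.28], [-1.99, 2.15], [-1.42, 1.44], [-3.14, 3.14]. Speed limits (rad/s): [2.79, 2.79, 3.14, 3.14, 3.14, 3.14].

INTERFACE

Orientations are given as a unit quaternion [x, y, z, w].
In Python, from workcell import bot gives the robot as it stands. The module is installed in compiled form; this text tells all that it offers.
- The arm moves only by the shell command python3 -m handwheel 'ROWS' [OPENING]. ROWS is JSON, a list of rows, each a list of 6 numbers: the shift along the tool's x, y, z in units of 25 mm (1.0 is 25 mm), then the turn, a rotation vector about the tool's x, y, z in units of 10 degrees (1.0 is 10 degrees). A call has exactly 5 rows; each row is the pose to reach, as a shift and turn from the pose commanded when the call began, along the tool's axes at that moment; what a row does not reach only later rows make up. A row lasts 1/8 s, in which the tool goes at most 62.5 mm and 10.7 degrees, less where a joint would pass 70% of its speed; a pose out of reach is approached as far as the arm can. A call with a gripper value outside its range is refused whole. OPENING is the gripper command: -1 is shut, 1 is fully open, values between are in proportion, set as the call begins (- or left out, the last holds). The fingers move at their own pace and stop on an object; the grip force is fixed at half the most. Time passes only in rows, so rows that repeat a pose let the fingers close, or fill a call up. It gives the time, the measured TCP pose, the force and the opening at its end, in the units of the state.
- bot.get_obs(): the state, without advancing time (a new reading comes with each control period).
- bot.camera(name): name is "scene" or "side" or "wrist"; returns a dict with "color" (420x560x3 uint8, red, green, blue), "fx", "fy", "cx", "cy" (pixels), "dist_coeffs" ([k1, k2, p1, p2, k3] as OpenCV has them; the pictures are not rectified), "rvec" (rotation vector, rad) and "tvec" (3), from world to camera coordinates, as OpenCV has them. Camera axes: x right, y down, z forward; pixel columns grow to the right and rows downward; lengths in m; the calibration is good to about 2 mm. A picture is of the moment at which its call begins. There is no depth.
- bot.job_done(): hands the job in, once; it reports no verdict.
The state is a dict: "clock": time; "joint_pos": joint angles; "joint_vel": joint speeds; "tau": joint torques, N m; "eef_pos": TCP position; "tool_rot": TCP orientation; "ft_force": force on the tool from outside, world axes, zero at the start; "ft_torque": the same for the moment, N m; "grip_width": finger opening in m.
Only numpy, scipy, OpenCV 4.12 (cv2) and the standard library are available. Lean on these libraries where they do the work, as an engineer would, in place of code of your own. Each camera call takes 0.05 s, during which the arm holds its last target.

TASK

One of the three identical-looking yellow pressing blocks on the steel plate has a rough sole: find it by feel, sliding every block at least 4 cm along the plate and leaving it there; lift none before all three have been slid. Then lay the rough block centred and flat in the white-marked lower slot of the sloping blue cradle, where only it will not slip, and once it lies there lay a polished block flat and centred across on top of it, between the corner posts. Leave the third on the plate and do not disturb the other things on the bench.

Things in the scene. Friction and masses are not known exactly. Their poses are not given: they have to be found in the camera images.
- block_1: yellow pressing block, dark 4 mm sole (set in 2 mm), 130 (x) x 50 (y) x 24 mm, about 0.75 kg (steel core); origin at the centre of its underside. Two blocks are polished below (pushed over the plate they resist with 1 to 2 N), one is rough (about 5 N or more); neither looks, name nor place tell which. All start flat on the plate, side by side about 100 mm apart along its y, long sides roughly along its x
- block_2: yellow pressing block, dark 4 mm sole (set in 2 mm), 130 (x) x 50 (y) x 24 mm, about 0.75 kg (steel core); origin at the centre of its underside. Looks the same as the others; polished or rough is not known beforehand
- block_3: yellow pressing block, dark 4 mm sole (set in 2 mm), 130 (x) x 50 (y) x 24 mm, about 0.75 kg (steel core); origin at the centre of its underside. Looks the same as the others; polished or rough is not known beforehand
- plate: flat steel test plate fixed on the bench, 230 (its x) x 290 (its y) mm, its top 12 mm above its origin; origin at the centre of its underside, on the bench
- cassette: press cassette fixed on the bench, 152 x 152 mm: dark foot with a blue cradle that slopes down 0.25 rad (14 degrees) towards the cassette's -x; origin at the centre of its underside. Four blue corner posts (38 mm above the cradle's floor, from 29 mm off both centre lines outwards) leave a cross of two slots 58 mm wide
- lower_slot (a point): centre of the cradle's lower slot, on its white-marked sloping floor; x along the slot, uphill, z square to the floor. Open at the low end, 12 mm high lip at the high end (70 mm from the centre). A rough block stays in it, a polished one slips out. Beside a block in it, at its middle, fingers have 35 mm to each side (y)
- upper_channel (a point): where the centre of the upper block's underside belongs: 24 mm above lower_slot square to the floor, axes as lower_slot. Its long side goes along y; it lies on the lower block and may slip a few mm down against the posts. Two aluminium ledges (from 60 mm off the centre along y) end 2 mm below it
- hammer: a small cobbler's hammer lying flat on the bench beside the cassette, wooden handle 220 mm long, dark steel head 90 mm wide and 28 mm high; origin under the handle, head towards +x. A bystander
- brush: a hand brush lying flat on the bench to the robot's left; origin under its middle. A bystander
- last_loose: a yellow plastic shoe last standing on its sole, 190 x 62 x 80 mm, toe to +x; origin under its middle. A bystander
- jar: an amber jar with a steel cap, 70 mm diameter, 85 mm high, upright; origin under its middle. A bystander
- tackbox: a small open cardboard tack box, 90 x 120 x 50 mm; origin under its middle. A bystander
- rasp: a flat rasp with a dark wooden handle, 250 mm long, lying on the bench; origin near its middle. A bystander
Things that resemble listed ones, but are neither listed nor needed, are in the scene too. Leave any turquoise look-alike of the block_2 alone. What is shaped like the block_1 but turquoise is not meant.

How it is judged:
By the outcome, as a careful person would: the job done as asked, in the order asked, and still so for the second after the job is handed in, with the robot touching nothing.
It also fails if it takes over 72 s, if anything falls off the work surface, if the arm or the gripper's body presses on something with over 40 N, if the wrist force passes 120 N, or if a joint passes its speed limit or range.

## Working session

There is one attempt and no reset: what is moved stays moved. The work goes in short steps, Python scripts to look and compute and a shell command to move; the robot and the scene stay as the last step left them, time stands still between calls to the robot, and variables do not carry over. Pictures are saved under pics/ and viewed, and the job is handed in when it is done.

```bash
mkdir -p pics; ls; python3 - <<'E'
from workcell import bot
import cv2,pickle
o=bot.get_obs()
for k in o: print(k,o[k])
d={}
for n in ("scene","side","wrist"):
    c=bot.camera(n); d[n]=c
    cv2.imwrite(f"pics/{n}0.png",c["color"][:,:,::-1])
    print(n,{k:c[k] for k in c if k!="color"})
pickle.dump(d,open("cams0.pkl","wb"))
E
```

```text
pics
clock 0.0
joint_pos [1.27498561e+00 2.41412063e-01 3.73039311e-03 1.33519000e+00
 2.11647276e-05 1.57079027e+00]
joint_vel [-0.00096102  0.00145115 -0.0002042   0.00058439  0.00088797 -0.00058567]
tau [ 5.56987015e-04 -3.72315037e+01  2.52410334e+01  1.68899941e-02
 -1.01510045e-04 -7.72108905e-06]
eef_pos [0.14556928 0.47768673 0.23041576]
tool_rot [ 0.70011111 -0.10431735  0.10408628 -0.69866185]
ft_force [0.06799794 0.09949567 0.47252596]
ft_torque [0.04683434 0.02716562 0.06619526]
grip_width 0.08556186663899397
scene {'fx': 504.28673659542136, 'fy': 504.28673659542136, 'cx': 280.72254378442227, 'cy': 205.62000090886434, 'dist_coeffs': array([-0.16667609,  0.        ,  0.        ,  0.        ,  0.        ]), 'rvec': array([ 1.39862908,  2.3320712 , -0.74674421]), 'tvec': array([ 0.16238063, -0.38172545,  1.81636885])}
side {'fx': 418.5861899767036, 'fy': 418.5861899767036, 'cx': 274.88360084746336, 'cy': 216.1479834500233, 'dist_coeffs': array([-0.08959847,  0.        ,  0.        ,  0.        ,  0.        ]), 'rvec': array([ 2.05299081, -0.42790538,  0.23350412]), 'tvec': array([-0.44951829,  0.18623305,  1.25886439])}
wrist {'fx': 309.81737854930935, 'fy': 309.81737854930935, 'cx': 281.2371256432587, 'cy': 208.94039026792478, 'dist_coeffs': array([-0.06673332,  0.        ,  0.        ,  0.        ,  0.        ]), 'rvec': array([-2.33748011, -1.73095475, -0.23928889]), 'tvec': array([-0.49900414, -0.03529161,  0.37825329])}
```

View pics/scene0.png

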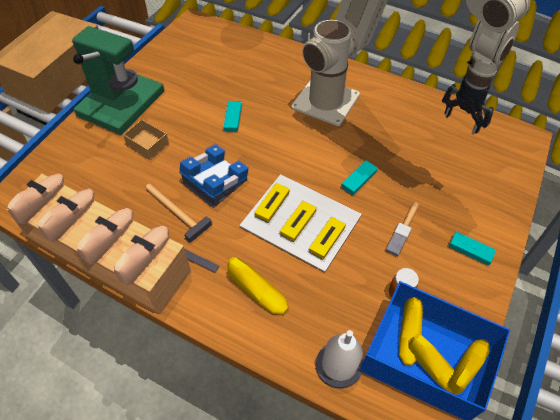

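View pics/side0.png

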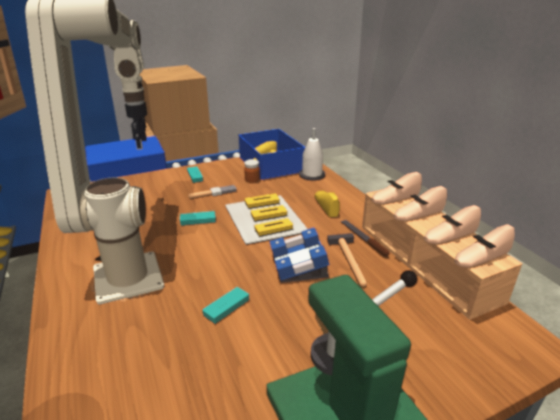

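View pics/wrist0.png

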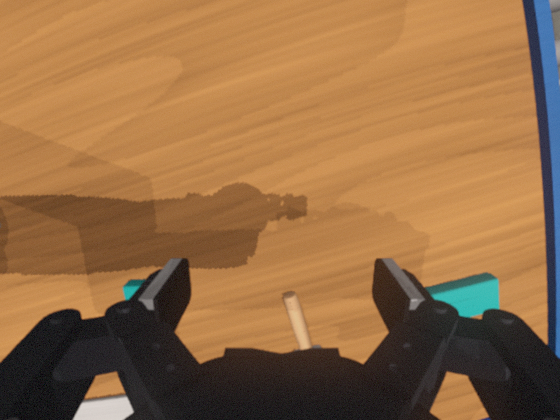

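```bash
cat > h.py <<'E'
import numpy as np,cv2
from scipy.spatial.transform import Rotation as R
def K(c): return np.array([[c["fx"],0,c["cx"]],[0,c["fy"],c["cy"]],[0,0,1]])
def cam(c):
    Rm=cv2.Rodrigues(np.array(c["rvec"]))[0]; return Rm,np.array(c["tvec"])
def rays(c,px):
    px=np.asarray(px,float).reshape(-1,1,2)
    u=cv2.undistortPoints(px,K(c),c["dist_coeffs"]).reshape(-1,2)
    Rm,t=cam(c); d=np.c_[u,np.ones(len(u))]@Rm; return -Rm.T@t,d
def onz(c,px,z):
    o,d=rays(c,px); s=(z-o[2])/d[:,2]; return o+d*s[:,None]
def onplane(c,px,p,n):
    o,d=rays(c,px); s=((p-o)@n)/(d@n); return o+d*s[:,None]
def proj(c,P):
    return cv2.projectPoints(np.asarray(P,float).reshape(-1,1,3),np.array(c["rvec"]),np.array(c["tvec"]),K(c),c["dist_coeffs"])[0].reshape(-1,2)
def tri(c1,p1,c2,p2):
    o1,d1=rays(c1,p1);o2,d2=rays(c2,p2)
    out=[]
    for a,b in zip(d1,d2):
        A=np.c_[a,-b]; s=np.linalg.lstsq(A,o2-o1,rcond=None)[0]
        out.append(((o1+a*s[0]+o2+b*s[1])/2,np.linalg.norm(o1+a*s[0]-o2-b*s[1])))
    return out
def crop(c,x0,y0,x1,y1,f,name):
    im=c["color"][y0:y1,x0:x1,::-1]
    cv2.imwrite(name,cv2.resize(im,None,fx=f,fy=f,interpolation=cv2.INTER_CUBIC))
def yel(c):
    h=cv2.cvtColor(c["color"],cv2.COLOR_RGB2HSV)
    return cv2.inRange(h,(20,120,90),(35,255,255))
E
python3 - <<'E'
from h import *
import pickle
d=pickle.load(open("cams0.pkl","rb"))
c=d["scene"]
crop(c,170,130,370,280,4,"pics/sc_crop0.png")
crop(d["side"],220,180,340,290,5,"pics/sd_crop0.png")
for n in("scene","side"):
    c=d[n];m=yel(c);cs,_=cv2.findContours(m,cv2.RETR_EXTERNAL,cv2.CHAIN_APPROX_NONE)
    print(n)
    for k in cs:
        if cv2.contourArea(k)<80: continue
        r=cv2.minAreaRect(k); print(cv2.contourArea(k),np.round(r[0],1),np.round(onz(c,[r[0]],.03),3))
E
```

```text
scene
3082.0 [436.  346.8] [[0.715 0.645 0.03 ]]
1491.5 [256.2 286.4] [[0.778 0.155 0.03 ]]
695.5 [326.7 237. ] [[0.546 0.255 0.03 ]]
661.0 [297.7 220.2] [[0.534 0.156 0.03 ]]
619.0 [271.7 201.8] [[0.511 0.057 0.03 ]]
141.5 [555. 149.] [[-0.154  0.814  0.03 ]]
104.5 [541.5 121. ] [[-0.271  0.745  0.03 ]]
104.5 [516.5 111.2] [[-0.272  0.648  0.03 ]]
99.0 [491.8 101.6] [[-0.273  0.551  0.03 ]]
232.0 [554.   95.5] [[-0.448  0.77   0.03 ]]
109.0 [431.5  80. ] [[-0.272  0.314  0.03 ]]
111.0 [408.5  72. ] [[-0.271  0.222  0.03 ]]
481.5 [532.2  81.1] [[-0.486  0.674  0.03 ]]
110.5 [384.8  63.8] [[-0.272  0.125  0.03 ]]
479.0 [505.2  70.9] [[-0.487  0.561  0.03 ]]
111.5 [362.2  56.1] [[-0.272  0.03   0.03 ]]
322.0 [464.3  57.5] [[-0.479  0.391  0.03 ]]
484.0 [439.8  47.9] [[-0.486  0.286  0.03 ]]
109.0 [287.4  32.6] [[-0.267 -0.295  0.03 ]]
472.5 [413.5  39. ] [[-0.487  0.172  0.03 ]]
109.0 [266.3  25.3] [[-0.272 -0.396  0.03 ]]
109.0 [246.4  19.1] [[-0.273 -0.493  0.03 ]]
470.0 [388.  31.] [[-0.485  0.061  0.03 ]]
397.5 [551.5  31. ] [[-0.91   0.703  0.03 ]]
103.5 [227.5  13.6] [[-0.271 -0.586  0.03 ]]
101.0 [208.2   8.1] [[-0.271 -0.684  0.03 ]]
404.0 [525.7  20.4] [[-0.92   0.579  0.03 ]]
225.5 [450.5   8. ] [[-0.809  0.246  0.03 ]]
354.5 [313.1  11.3] [[-0.46  -0.271  0.03 ]]
195.0 [277.5   7.5] [[-0.413 -0.419  0.03 ]]
96.5 [253.5   4.5] [[-0.385 -0.523  0.03 ]]
134.5 [182.8   8.7] [[-0.218 -0.782  0.03 ]]
257.0 [165.8   9.8] [[-0.178 -0.844  0.03 ]]
side
362.5 [273.6 226.5] [[0.505 0.047 0.03 ]]
316.0 [268.6 212.4] [[0.527 0.148 0.03 ]]
288.0 [261.6 200.2] [[0.54  0.249 0.03 ]]
361.0 [329.3 201.4] [[0.774 0.132 0.03 ]]
149.0 [265.7 146.8] [[0.777 0.792 0.03 ]]
```

View pics/sc_crop0.png

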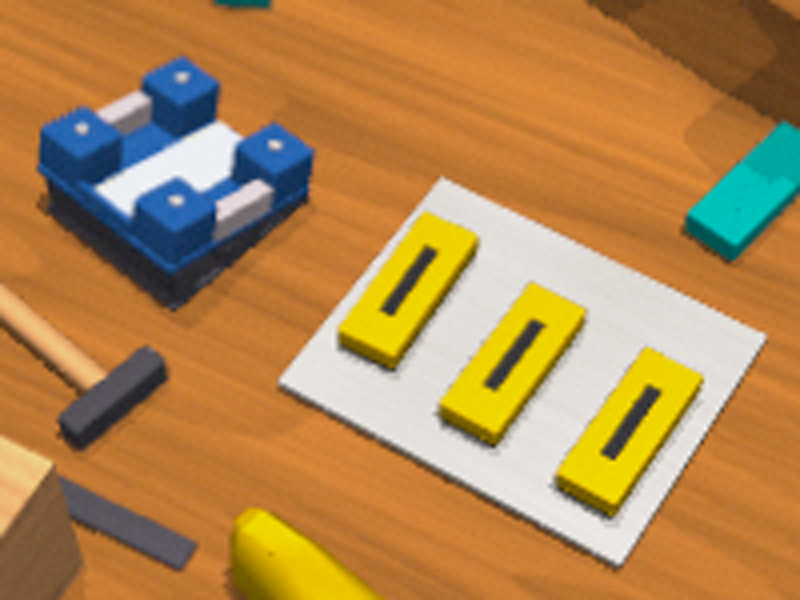

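View pics/sd_crop0.png

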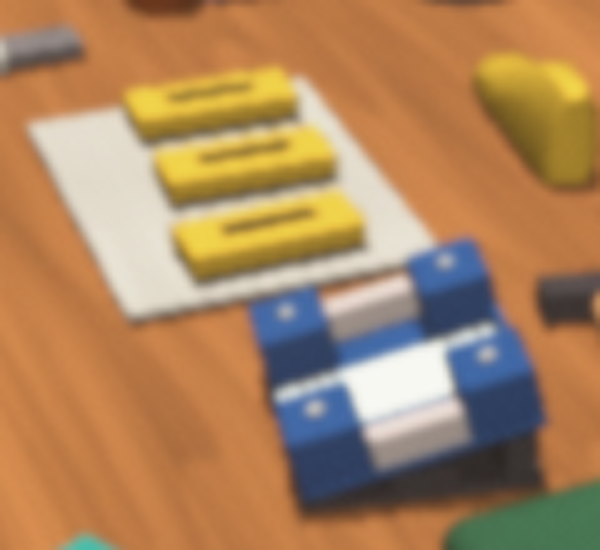

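```bash
python3 - <<'E'
from h import *
import pickle
d=pickle.load(open("cams0.pkl","rb"))
s,e=d["scene"],d["side"]
def cen(c,p,thr,r=4,dark=False):
    g=c["color"].min(axis=2).astype(float)
    x,y=map(int,np.round(p)); w=g[y-r:y+r+1,x-r:x+r+1]
    w=np.clip(w-thr,0,None); yy,xx=np.mgrid[y-r:y+r+1,x-r:x+r+1]
    return [(w*xx).sum()/w.sum(),(w*yy).sum()/w.sum()]
A=np.array([(181,78),(82,129),(274,146),(176,201)])/4-.375+[170,130]
B=np.array([(316,409),(487,355),(285,312),(445,262)])/5-.4+[220,180]
A2=[cen(s,p,75,3) for p in A];B2=[cen(e,p,90,2) for p in B]
print(np.round(A,1).tolist(),np.round(A2,1).tolist());print(np.round(B,1).tolist(),np.round(B2,1).tolist())
T=tri(s,A2,e,B2)
for t in T: print(np.round(t[0],4),round(t[1],4))
P=np.array([t[0] for t in T]);C=P.mean(0)
u=(P[1]+P[3]-P[0]-P[2])/2; v=(P[2]+P[3]-P[0]-P[1])/2
print("C",C,"u",u,np.linalg.norm(u),"v",v,np.linalg.norm(v))
q=np.array([(441,178),(766,338),(620,566),(279,384)])/4-.375+[170,130]
Q=onz(s,q,.012);print("plate",np.round(Q,3).tolist(),Q.mean(0))
# strips
for n,c in(("scene",s),("side",e)):
    g=cv2.cvtColor(c["color"],cv2.COLOR_RGB2HSV)[:,:,2]
    m=yel(c)
    cs,hi=cv2.findContours(m,cv2.RETR_CCOMP,cv2.CHAIN_APPROX_NONE)
    for k,hh in zip(cs,hi[0]):
        a=cv2.contourArea(k)
        if hh[3]>=0 and a>20:
            W=onz(c,k.reshape(-1,2),.036)[:,:2]
            r=cv2.minAreaRect((W*1000).astype(np.float32)); print(n,a,np.round(r[0],1),np.round(r[1],1),round(r[2],1))
E
```

```text
[[214.9, 149.1], [190.1, 161.9], [238.1, 166.1], [213.6, 179.9]] [[215.1, 148.7], [190.0, 161.7], [238.3, 165.7], [213.6, 179.6]]
[[282.8, 261.4], [317.0, 250.6], [276.6, 242.0], [308.6, 232.0]] [[282.5, 261.0], [316.9, 250.3], [276.7, 241.8], [308.5, 231.5]]
[ 0.4325 -0.1903  0.0608] 0.0002
[ 0.5318 -0.2152  0.0864] 0.0001
[ 0.4581 -0.089   0.0605] 0.0005
[ 0.5569 -0.113   0.0867] 0.001
C [ 0.49481189 -0.1518956   0.07361743] u [ 0.09909508 -0.02446038  0.02591953] 0.105308917069553 v [ 2.53430471e-02  1.01761234e-01 -3.08227917e-05] 0.10486953671284018
plate [[0.392, 0.021, 0.012], [0.413, 0.309, 0.012], [0.64, 0.294, 0.012], [0.621, 0.008, 0.012]] [0.51651081 0.15834413 0.012     ]
scene 82.0 [543.1 255.4] [13.8 71.5] 85.3
scene 70.5 [530.6 155.6] [13.4 71.7] 86.5
scene 69.5 [508.3  56.2] [13.8 72.7] 88.5
```

```bash
cat >> h.py <<'E'
def rotm(yaxis,zaxis):
    y=np.array(yaxis,float);y/=np.linalg.norm(y);z=np.array(zaxis,float);z-=y*(y@z);z/=np.linalg.norm(z)
    return np.c_[np.cross(y,z),y,z]
def delta(o,pos,Rt):
    R0=R.from_quat(o["tool_rot"]).as_matrix()
    s=R0.T@(np.array(pos)-o["eef_pos"])/0.025
    w=np.degrees(R.from_matrix(R0.T@Rt).as_rotvec())/10
    print("rows:",np.round(s,3).tolist(),np.round(w,3).tolist())
def yawR(deg): # tool down, jaw dir = world y rotated by deg ; tool x = x rotated
    a=np.radians(deg); return rotm([0,0,-1],[-np.sin(a),np.cos(a),0])
yc=np.radians(-13.87);sl=0.25
U=np.array([np.cos(sl)*np.cos(yc),np.cos(sl)*np.sin(yc),np.sin(sl)])
V=np.array([-np.sin(yc),np.cos(yc),0]);N=np.cross(U,V)
FL=np.array([.4948,-.1519,.0736])-.0385*N
def st():
    from workcell import bot
    o=bot.get_obs()
    print("t",round(o["clock"],2),"p",np.round(o["eef_pos"],4),"q",np.round(o["joint_pos"],2),"F",np.round(o["ft_force"],2),"w",round(o["grip_width"],4))
    return o
E
python3 - <<'E'
from h import *
o=st(); print(np.round(R.from_quat(o["tool_rot"]).as_matrix(),3)); print(FL,N)
delta(o,[.62,.25,.10],yawR(-4)); delta(o,[.62,.25,.10],yawR(176)); delta(o,[.62,.25,.10],yawR(86))
E
```

```text
t 0.15 p [0.1456 0.4778 0.2306] q [ 1.28  0.24  0.    1.34 -0.    1.57] F [ 0.91  0.65 -0.05] w 0.0854
[[ 0.957 -0.     0.291]
 [-0.291 -0.002  0.957]
 [ 0.    -1.    -0.002]]
[ 0.50404732 -0.15418334  0.03629687] [-0.24019019  0.05930761  0.96891242]
rows: [20.808, 5.231, -3.178] [0.009, -1.295, -0.001]
rows: [20.808, 5.231, -3.178] [0.001, 16.705, 0.013]
rows: [20.808, 5.231, -3.178] [0.007, -10.295, -0.008]
```

```bash
python3 -m handwheel '[[20.8,4,-3.1,0,-1.2,0],[20.8,4,-3.1,0,-1.2,0],[20.8,4,-3.1,0,-1.2,0],[20.8,4,-3.1,0,-1.2,0],[20.8,4,-3.1,0,-1.2,0]]' -0.3
python3 - <<'E'
from h import *
o=st(); delta(o,[.6347,.2479,.10],yawR(-4.7))
E
```

```text
clock: 0.78
eef_pos: [0.4183, 0.3486, 0.1737]
tool_rot: [-0.706, 0.031, -0.03, 0.706]
ft_force: [0.4, 1.5, 0.6]
grip_width: 0.03
t 0.78 p [0.4183 0.3486 0.1737] q [0.69 0.36 0.02 1.23 0.   0.78] F [0.36 1.47 0.6 ] w 0.03
rows: [8.972, 2.945, -3.267] [-0.0, -0.024, -0.001]
```

```bash
python3 -m handwheel '[[8.97,2.9,-3.25,0,0,0],[8.97,2.9,-3.25,0,0,0],[8.97,2.9,-3.25,0,0,0],[8.97,2.9,-3.25,0,0,0],[8.97,5,-3.25,0,0,0]]' -
python3 - <<'E'
from h import *
from workcell import bot
o=st(); delta(o,[.6347,.2479,.018],yawR(-4.7))
c=bot.camera("wrist"); cv2.imwrite("pics/w1.png",c["color"][:,:,::-1])
c=bot.camera("scene"); crop(c,170,130,450,340,2.8,"pics/s1.png")
E
```

```text
clock: 1.4
eef_pos: [0.6404, 0.2475, 0.051]
tool_rot: [-0.705, 0.029, -0.036, 0.708]
ft_force: [-0.6, -0.0, -1.3]
grip_width: 0.03
t 1.4 p [0.6404 0.2475 0.051 ] q [ 0.37  0.72  0.28  1.13 -0.    0.46] F [-0.56 -0.01 -1.25] w 0.03
rows: [-0.24, 1.319, -0.011] [-0.022, -0.057, 0.055]
```

View pics/w1.png

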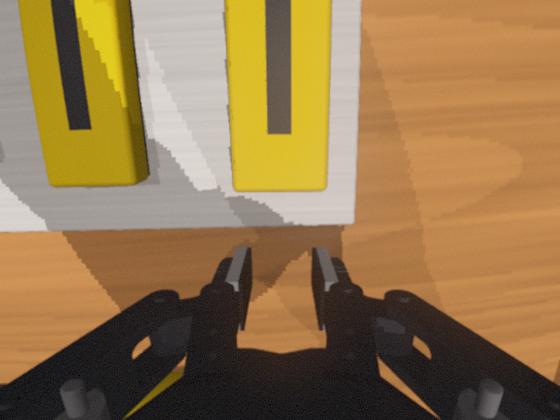

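View pics/s1.png

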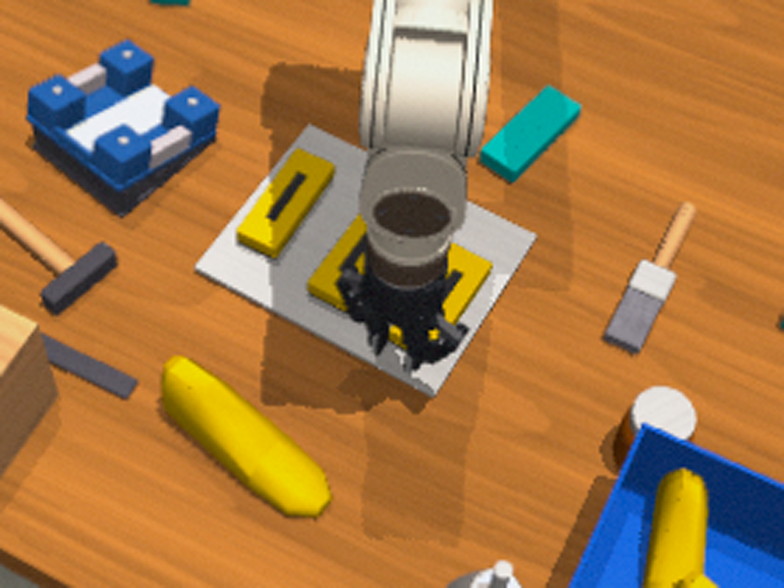

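```bash
python3 -m handwheel '[[0,0.7,0,0,0,0],[0,1.3,0,0,0,0],[-0.1,1.3,0,0,0,0],[-0.2,1.3,0,0,0,0],[-0.3,1.3,0,0,0,0]]' -
python3 -c "
from h import *
o=st();delta(o,[.6347,.2479,.018],yawR(-4.7))"
```

```text
clock: 2.12
eef_pos: [0.6261, 0.2505, 0.018]
tool_rot: [-0.706, 0.03, -0.031, 0.707]
ft_force: [-0.1, -0.1, 0.0]
grip_width: 0.0298
t 2.12 p [0.6261 0.2505 0.018 ] q [ 0.38  0.73  0.22  1.05 -0.    0.47] F [-0.11 -0.11  0.05] w 0.0298
rows: [0.352, 0.001, -0.076] [-0.005, -0.023, 0.01]
```

```bash
python3 -m handwheel '[[-0.2,0,-0.06,0,0,0],[-0.4,0,-0.06,0,0,0],[-0.6,0,-0.06,0,0,0],[-0.8,0,-0.06,0,0,0],[-1,0,-0.06,0,0,0]]' -
python3 -m handwheel '[[-0.2,0,0,0,0,0],[-0.4,0,0,0,0,0],[-0.6,0,0,0,0,0],[-0.8,0,0,0,0,0],[-1.0,0,0,0,0,0]]' -
python3 -m handwheel '[[-0.1,0,0,0,0,0],[-0.2,0,0,0,0,0],[-0.3,0,0,0,0,0],[-0.4,0,0,0,0,0],[-0.5,0,0,0,0,0]]' -
```

```text
clock: 2.75
eef_pos: [0.6007, 0.2508, 0.0171]
tool_rot: [-0.706, 0.03, -0.031, 0.707]
ft_force: [1.6, -1.1, 0.9]
grip_width: 0.0299
clock: 3.38
eef_pos: [0.5755, 0.2529, 0.0168]
tool_rot: [0.706, -0.031, 0.031, -0.706]
ft_force: [1.8, -0.7, 1.8]
grip_width: 0.0301
clock: 4.0
eef_pos: [0.5631, 0.2539, 0.0166]
tool_rot: [0.706, -0.031, 0.03, -0.706]
ft_force: [1.4, -0.2, 0.1]
grip_width: 0.0297
```

```bash

python3 -c "
from h import *
o=st();delta(o,[.6220,.1500,.055],yawR(-3.5))"
python3 -m handwheel '[[0.5,0,0,0,0,0],[0.9,-1.5,0,0,0,0],[2.4,-1.5,-1.5,0,0,0],[2.7,-1.5,-3.5,0,0.1,0],[2.7,-1.5,-3.95,0,0.1,0]]' -
python3 -c "
from h import *
o=st();delta(o,[.6184,.1502,.018],yawR(-3.5))"
```

```text
t 4.0 p [0.5631 0.2539 0.0166] q [ 0.42  0.63  0.03  0.96 -0.    0.51] F [ 1.41 -0.18  0.1 ] w 0.0297
rows: [2.706, -1.534, -3.937] [0.001, -0.145, -0.001]
clock: 4.62
eef_pos: [0.6226, 0.1463, 0.0538]
tool_rot: [0.706, -0.039, 0.038, -0.706]
ft_force: [-0.1, 0.4, -0.3]
grip_width: 0.0298
t 4.62 p [0.6226 0.1463 0.0538] q [ 0.23  0.63  0.14  1.08 -0.    0.34] F [-0.13  0.41 -0.31] w 0.0298
rows: [-0.181, 1.431, 0.136] [0.004, -0.269, -0.006]
```

```bash
python3 -m handwheel '[[0,0,0.14,0,-0.27,0],[0,0.7,0.14,0,-0.27,0],[0,1.45,0.14,0,-0.27,0],[-0.1,1.45,0.14,0,-0.27,0],[-0.2,1.45,0.14,0,-0.27,0]]' -
python3 -c "
from h import *
o=st();delta(o,[.6184,.1502,.018],yawR(-3.5))"
```

```text
clock: 5.25
eef_pos: [0.617, 0.1541, 0.0176]
tool_rot: [0.707, -0.02, 0.02, -0.707]
ft_force: [0.2, 0.1, 1.7]
grip_width: 0.0299
t 5.25 p [0.617  0.1541 0.0176] q [0.24 0.66 0.09 0.99 0.   0.3 ] F [0.21 0.06 1.74] w 0.0299
rows: [0.066, -0.016, -0.154] [0.001, 0.028, -0.005]
```

```bash
python3 -m handwheel '[[-0.2,0,-0.15,0,0,0],[-0.4,0,-0.15,0,0,0],[-0.6,0,-0.15,0,0,0],[-0.8,0,-0.15,0,0,0],[-1,0,-0.15,0,0,0]]' -
python3 -m handwheel '[[-0.2,0,0,0,0,0],[-0.4,0,0,0,0,0],[-0.6,0,0,0,0,0],[-0.8,0,0,0,0,0],[-1.0,0,0,0,0,0]]' -
python3 -m handwheel '[[-0.1,0,0,0,0,0],[-0.2,0,0,0,0,0],[-0.3,0,0,0,0,0],[-0.4,0,0,0,0,0],[-0.5,0,0,0,0,0]]' -
```

```text
clock: 5.88
eef_pos: [0.5926, 0.1515, 0.0186]
tool_rot: [-0.707, 0.019, -0.021, 0.707]
ft_force: [2.4, 0.7, 1.0]
grip_width: 0.0298
clock: 6.5
eef_pos: [0.567, 0.1528, 0.018]
tool_rot: [0.707, -0.02, 0.02, -0.707]
ft_force: [1.9, -0.9, 1.7]
grip_width: 0.0298
clock: 7.12
eef_pos: [0.5546, 0.1535, 0.0179]
tool_rot: [0.707, -0.02, 0.02, -0.707]
ft_force: [1.9, -0.1, 0.3]
grip_width: 0.0299
```

```bash

python3 -c "
from h import *
o=st();delta(o,[.5970,.0540,.055],yawR(-1.5))"
python3 -m handwheel '[[0.5,0,0,0,0,0],[0.9,-1.5,0,0,0,0],[1.8,-1.5,-1.5,0,-0.2,0],[1.85,-1.5,-3.5,0,-0.2,0],[1.85,-1.5,-3.95,0,-0.2,0]]' -
python3 - <<'E'
from h import *
from workcell import bot
c=bot.camera("scene"); crop(c,170,130,450,340,2.8,"pics/s2.png")
o=st();delta(o,[.597,.0540,.018],yawR(-1.5))
m=yel(c)
cs,hi=cv2.findContours(m,cv2.RETR_CCOMP,cv2.CHAIN_APPROX_NONE)
for k,hh in zip(cs,hi[0]):
    a=cv2.contourArea(k)
    if hh[3]>=0 and a>20:
        W=onz(c,k.reshape(-1,2),.036)[:,:2]
        r=cv2.minAreaRect((W*1000).astype(np.float32)); print(a,np.round(r[0],1),np.round(r[1],1),round(r[2],1))
E
```

```text
t 7.12 p [0.5546 0.1535 0.0179] q [ 0.27  0.56 -0.1   0.91 -0.    0.33] F [ 1.9  -0.06  0.33] w 0.0299
rows: [1.919, -1.484, -3.878] [0.0, -0.174, -0.001]
clock: 7.75
eef_pos: [0.5955, 0.0494, 0.0552]
tool_rot: [0.707, -0.009, 0.009, -0.707]
ft_force: [-1.3, 1.2, -0.4]
grip_width: 0.0301
t 7.8 p [0.5953 0.0493 0.0551] q [ 0.08  0.56  0.    1.02 -0.    0.11] F [-0.02 -1.19  0.35] w 0.0299
rows: [0.064, 1.485, 0.192] [0.004, 0.003, -0.007]
76.0 [487.8 260.5] [13.6 72.6] 84.5
77.0 [478.5 157.3] [14.1 72.8] 86.5
```

View pics/s2.png

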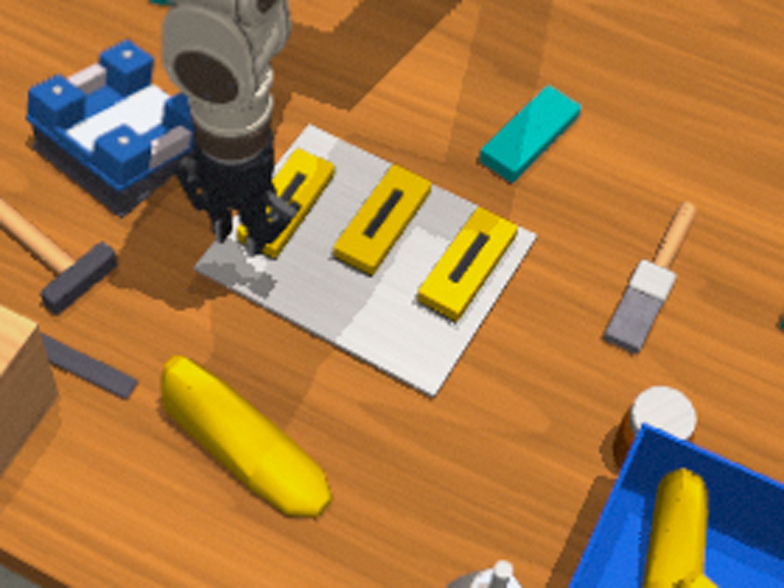

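```bash
python3 -m handwheel '[[0,0,0.09,0,0,0],[0,0.7,0.09,0,0,0],[0,1.45,0.09,0,0,0],[0,1.48,0.09,0,0,0],[0,1.48,0.09,0,0,0]]' -
python3 -c "
from h import *
o=st();delta(o,[.54,.0555,.018],yawR(-1.5))"
```

```text
clock: 8.43
eef_pos: [0.5957, 0.0557, 0.0189]
tool_rot: [-0.707, 0.007, -0.007, 0.707]
ft_force: [0.1, -0.5, 0.0]
grip_width: 0.0298
t 8.43 p [0.5957 0.0557 0.0189] q [ 0.09  0.6  -0.03  0.94  0.    0.11] F [ 0.13 -0.54  0.01] w 0.0298
rows: [-2.228, 0.034, -0.053] [-0.002, 0.034, 0.002]
```

```bash
python3 -m handwheel '[[-0.2,0,-0.05,0,0,0],[-0.4,0,-0.05,0,0,0],[-0.6,0,-0.05,0,0,0],[-0.8,0,-0.05,0,0,0],[-1,0,-0.05,0,0,0]]' -
python3 -m handwheel '[[-0.2,0,0,0,0,0],[-0.4,0,0,0,0,0],[-0.6,0,0,0,0,0],[-0.8,0,0,0,0,0],[-1.0,0,0,0,0,0]]' -
python3 -c "
from h import *
o=st();delta(o,[.54,.0555,.018],yawR(-1.5))"
```

```text
clock: 9.05
eef_pos: [0.5718, 0.0538, 0.0192]
tool_rot: [-0.707, 0.007, -0.009, 0.707]
ft_force: [5.3, 0.2, -2.1]
grip_width: 0.0301
clock: 9.68
eef_pos: [0.5468, 0.0543, 0.0192]
tool_rot: [-0.707, 0.007, -0.009, 0.707]
ft_force: [4.9, -0.0, -2.4]
grip_width: 0.0299
t 9.68 p [0.5468 0.0543 0.0192] q [ 0.1   0.52 -0.18  0.87 -0.    0.12] F [ 4.88 -0.   -2.43] w 0.0299
rows: [-0.274, 0.046, 0.04] [-0.001, 0.024, 0.02]
```

```bash
python3 -m handwheel '[[-0.15,0,0,0,0,0],[-0.28,0,0,0,0,0],[-0.28,0,0,0,0,0],[0.2,0,0,0,0,0],[0.5,-1.5,0,0,0,0]]' -
python3 -m handwheel '[[0,-1.5,0,0,0,0],[-1,-2,0,0,0,0],[-1.2,-2,0,0,0,0],[-1.2,-2,0,0,0,0],[-1.2,-2,0,0,0,0]]' 0.65
python3 - <<'E'
from h import *
from workcell import bot
c=bot.camera("scene"); crop(c,170,130,450,340,2.8,"pics/s3.png")
m=yel(c)
cs,hi=cv2.findContours(m,cv2.RETR_CCOMP,cv2.CHAIN_APPROX_NONE)
for k,hh in zip(cs,hi[0]):
    a=cv2.contourArea(k)
    if hh[3]>=0 and a>20:
        W=onz(c,k.reshape(-1,2),.036)[:,:2]
        r=cv2.minAreaRect((W*1000).astype(np.float32)); print(a,np.round(r[0],1),np.round(r[1],1),round(r[2],1))
c=bot.camera("wrist"); cv2.imwrite("pics/w3.png",c["color"][:,:,::-1])
m=cv2.inRange(cv2.cvtColor(c["color"],cv2.COLOR_RGB2HSV),(20,120,60),(35,255,255))
cs,hi=cv2.findContours(m,cv2.RETR_CCOMP,cv2.CHAIN_APPROX_NONE)
for k,hh in zip(cs,hi[0]):
    a=cv2.contourArea(k)
    if a>300:
        W=onz(c,k.reshape(-1,2),.036)[:,:2]
        r=cv2.minAreaRect((W*1000).astype(np.float32)); print("wrist",hh[3],a,np.round(r[0],1),np.round(r[1],1),round(r[2],1))
o=st();delta(o,[.463,.0575,.016],yawR(-1.5))
E
```

```text
clock: 10.3
eef_pos: [0.5543, 0.0538, 0.0529]
tool_rot: [0.707, -0.011, 0.004, -0.707]
ft_force: [0.5, 0.3, 0.2]
grip_width: 0.0299
clock: 10.92
eef_pos: [0.5278, 0.0547, 0.105]
tool_rot: [0.707, -0.008, 0.007, -0.707]
ft_force: [0.4, 0.3, -0.3]
grip_width: 0.0706
76.0 [487.8 260.5] [13.6 72.6] 84.5
77.0 [478.5 157.3] [14.1 72.8] 86.5
wrist -1 6999.5 [491. 233.] [133.1  50.6] 11.7
wrist -1 13823.5 [477.5 153. ] [ 53.3 127.2] 86.7
wrist 7 1679.0 [477.9 156.6] [12.5 70. ] 86.7
wrist -1 13992.0 [462.7  56.1] [ 48.5 126.7] 88.7
wrist 15 1919.5 [463.4  56.1] [12.4 70.1] 88.4
t 11.03 p [0.5279 0.0547 0.1051] q [ 0.1   0.39 -0.13  1.05 -0.    0.13] F [-0.35  0.11 -0.72] w 0.0705
rows: [-2.593, 3.568, 0.055] [0.001, 0.025, -0.008]
```

View pics/s3.png

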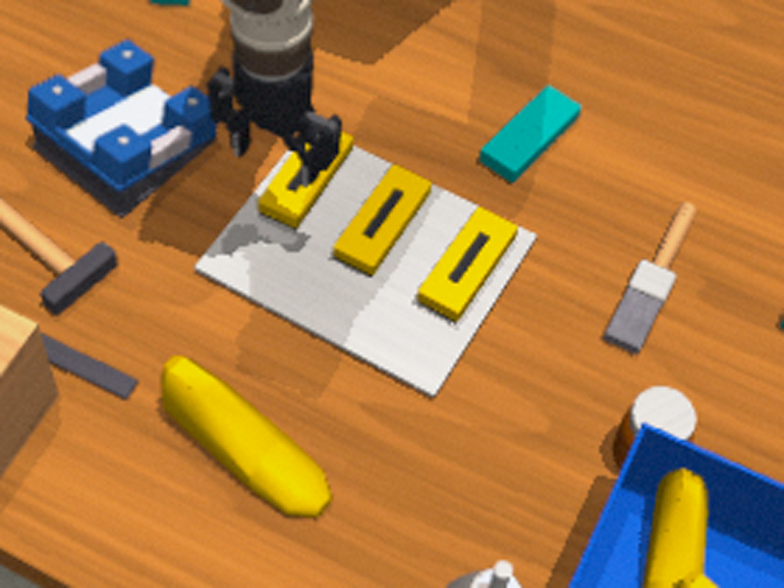

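View pics/w3.png

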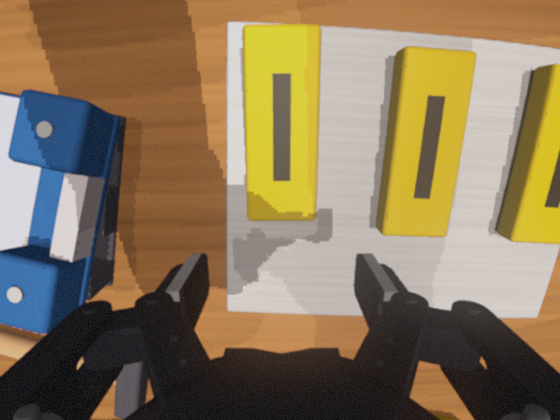

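```bash
python3 -m handwheel '[[-2.0,0,0,0,0,0],[-2.58,1.5,0,0,0,0],[-2.58,3.0,0,0,0,0],[-2.58,3.6,0,0,0,0],[-2.58,3.6,0,0,0,0]]' -
python3 -c "
from h import *
o=st();delta(o,[.4634,.0561,.015],yawR(-1.6))"
```

```text
clock: 11.65
eef_pos: [0.4622, 0.056, 0.0145]
tool_rot: [0.707, -0.009, 0.006, -0.707]
ft_force: [0.6, -0.0, 0.7]
grip_width: 0.0707
t 11.65 p [0.4622 0.056  0.0145] q [ 0.12  0.4  -0.41  0.77 -0.    0.14] F [ 0.57 -0.04  0.73] w 0.0707
rows: [0.048, -0.019, 0.005] [0.003, 0.035, -0.021]
```

Close, then lift.

```bash
python3 -m handwheel '[[0.04,0,0,0,0,0],[0.04,0,0,0,0,0],[0.04,0,0,0,0,0],[0.04,0,0,0,0,0],[0.04,0,0,0,0,0]]' -1
python3 -m handwheel '[[0,-1,0,0,0,0],[0,-2,0,0,0,0],[0,-4,0,0,0,0],[0,-5,0,0,0,0],[0,-5,0,0,0,0]]' -
python3 - <<'E'
from h import *
from workcell import bot
o=st()
Rt=rotm(-N,V)
print("low"); delta(o,FL+N*.06,Rt)
c=bot.camera("side"); crop(c,200,150,360,270,5,"pics/sd4.png")
E
```

```text
clock: 12.28
eef_pos: [0.4656, 0.0561, 0.017]
tool_rot: [0.707, -0.007, 0.009, -0.707]
ft_force: [-0.0, -0.3, 6.5]
grip_width: 0.0482
clock: 12.9
eef_pos: [0.4649, 0.0564, 0.1415]
tool_rot: [-0.707, 0.007, -0.008, 0.707]
ft_force: [-0.3, 0.5, -7.1]
grip_width: 0.0485
t 12.9 p [0.4649 0.0564 0.1415] q [ 0.12  0.24 -0.24  1.09  0.    0.14] F [-0.29  0.5  -7.1 ] w 0.0485
low
rows: [1.163, 1.882, -8.257] [-0.162, 1.255, -1.416]
```

View pics/sd4.png

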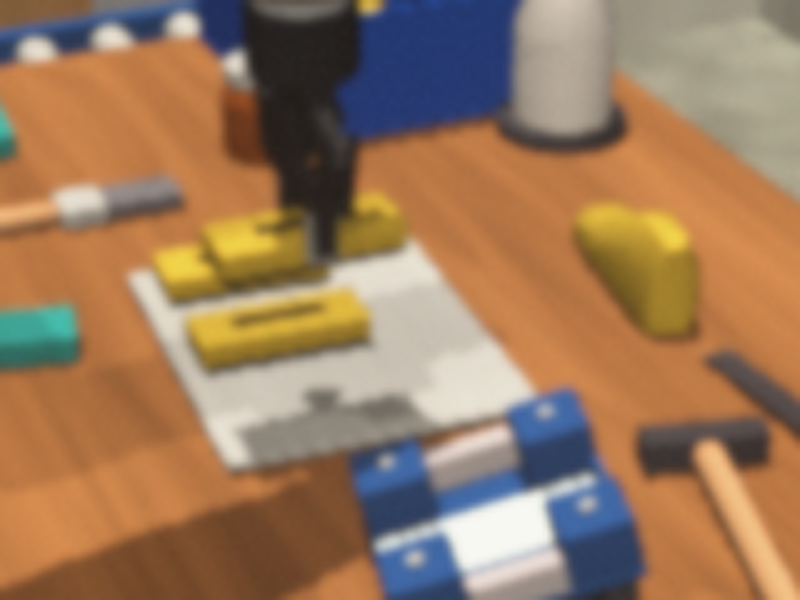

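```bash
python3 -c "
from h import *
o=st();delta(o,FL+N*.09,rotm(-N,V))"
python3 -m handwheel '[[0.2,0,-2,0,0,0],[0.4,0,-4,-0.04,0.3,-0.4],[0.7,0.3,-6,-0.1,0.7,-0.9],[0.9,0.7,-8.2,-0.16,1.25,-1.4],[0.9,0.7,-8.2,-0.16,1.25,-1.4]]' -
python3 - <<'E'
from h import *
from workcell import bot
o=st();delta(o,FL+N*.06,rotm(-N,V))
c=bot.camera("wrist"); cv2.imwrite("pics/w5.png",c["color"][:,:,::-1])
import pickle;pickle.dump((o,c),open("w5.pkl","wb"))
E
```

```text
t 12.95 p [0.4636 0.0562 0.14  ] q [ 0.12  0.24 -0.24  1.09  0.    0.14] F [ 0.12  0.22 -8.17] w 0.0487
rows: [0.931, 0.657, -8.182] [-0.157, 1.256, -1.435]
clock: 13.58
eef_pos: [0.4769, -0.1514, 0.1187]
tool_rot: [0.708, -0.004, 0.169, -0.686]
ft_force: [-0.7, 1.7, -8.2]
grip_width: 0.0488
t 13.57 p [ 0.4769 -0.1514  0.1187] q [-0.32  0.16 -0.44  0.73  0.01 -0.07] F [-0.72  1.68 -8.25] w 0.0488
rows: [0.247, 1.056, 0.155] [0.016, -0.031, -0.081]
```

View pics/w5.png

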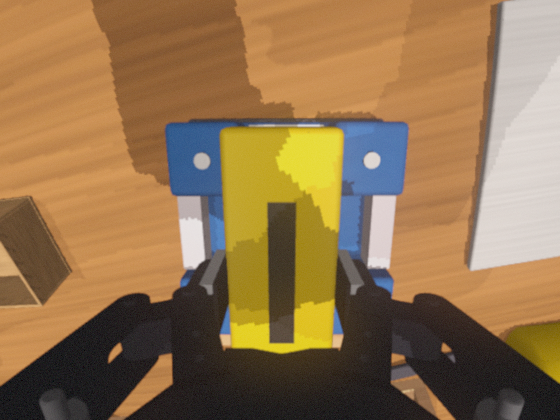

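```bash
python3 - <<'E'
from h import *
import pickle
o,c=pickle.load(open("w5.pkl","rb"))
R0=R.from_quat(o["tool_rot"]).as_matrix();p=o["eef_pos"]
m=cv2.inRange(cv2.cvtColor(c["color"],cv2.COLOR_RGB2HSV),(20,120,60),(35,255,255))
m[:,:190]=0;m[:,400:]=0
g=c["color"].max(axis=2); 
dk=((g<90)&(g>35)).astype(np.uint8)*255; dk[:195]=0; dk[:,:255]=0;dk[:,310:]=0; dk[345:]=0
for nm,M in(("blk",m),("strip",dk)):
    k=max(cv2.findContours(M,cv2.RETR_EXTERNAL,cv2.CHAIN_APPROX_NONE)[0],key=cv2.contourArea).reshape(-1,2)
    for top in(.017,.019,.022):
        W=onplane(c,k,p-R0[:,1]*top,R0[:,1]); L=(W-p)@R0
        r=cv2.minAreaRect((L[:,[0,2]]*1000).astype(np.float32)); print(nm,top,k.min(0),k.max(0),np.round(r[0],1),np.round(r[1],1),round(r[2],1),"xmin",L[:,0].min()*1000)
print(np.round(onz(c,[(202,161),(372,160)],.0606),4))
E
```

```text
blk 0.017 [220 126] [343 357] [-12.5  -0.1] [110.   49.8] 0.3 xmin -67.62403981524366
blk 0.019 [220 126] [343 357] [-13.4  -0.1] [108.2  49. ] 0.3 xmin -67.65137827873414
blk 0.022 [220 126] [343 357] [-14.8  -0.1] [105.6  47.8] 0.3 xmin -67.6923859739699
strip 0.017 [268 204] [294 333] [-3.9 -0.1] [11.4 64.1] 90.0 xmin -35.91000872684625
strip 0.019 [268 204] [294 333] [-4.9 -0.1] [11.3 63. ] 90.0 xmin -36.443859056260585
strip 0.022 [268 204] [294 333] [-6.5 -0.1] [11.  61.5] 90.0 xmin -37.24463455038217
[[ 0.4326 -0.1908  0.0606]
 [ 0.4577 -0.0889  0.0606]]
```

```bash
python3 -m handwheel '[[0.33,0,0.15,0,0,-0.08],[0.33,0.5,0.15,0,0,-0.08],[0.33,1,0.15,0,0,-0.08],[0.33,1.05,0.15,0,0,-0.08],[0.33,1.05,0.15,0,0,-0.08]]' -
python3 - <<'E'
from h import *
o=st();delta(o,FL+N*.006+U*.002,rotm(-N,V))
E
```

```text
clock: 14.25
eef_pos: [0.4972, -0.1487, 0.0995]
tool_rot: [0.707, 0.006, 0.175, -0.685]
ft_force: [0.6, -0.0, -7.6]
grip_width: 0.0487
t 14.25 p [ 0.4972 -0.1487  0.0995] q [-0.3   0.21 -0.45  0.66  0.01 -0.06] F [ 0.56 -0.02 -7.58] w 0.0487
rows: [-0.256, 2.288, -0.144] [0.003, 0.01, 0.048]
```

```bash
python3 -m handwheel '[[-0.25,0,-0.14,0,0,0.05],[-0.25,0,-0.14,0,0,0.05],[-0.25,0.6,-0.14,0,0,0.05],[-0.25,1.2,-0.14,0,0,0.05],[-0.25,1.2,-0.14,0,0,0.05]]' -
python3 - <<'E'
from h import *
from workcell import bot
o=st();delta(o,FL+N*.006+U*.002,rotm(-N,V))
c=bot.camera("scene"); crop(c,150,90,310,210,5,"pics/s6.png")
c=bot.camera("side"); crop(c,220,180,380,300,5,"pics/sd6.png")
E
```

```text
clock: 14.88
eef_pos: [0.4969, -0.1526, 0.0679]
tool_rot: [0.707, 0.002, 0.171, -0.686]
ft_force: [-0.6, -0.2, -8.2]
grip_width: 0.0488
t 14.88 p [ 0.4969 -0.1526  0.0679] q [-0.31  0.26 -0.48  0.59  0.02 -0.06] F [-0.55 -0.23 -8.22] w 0.0488
rows: [0.053, 1.057, 0.009] [0.003, 0.005, -0.015]
```

View pics/s6.png

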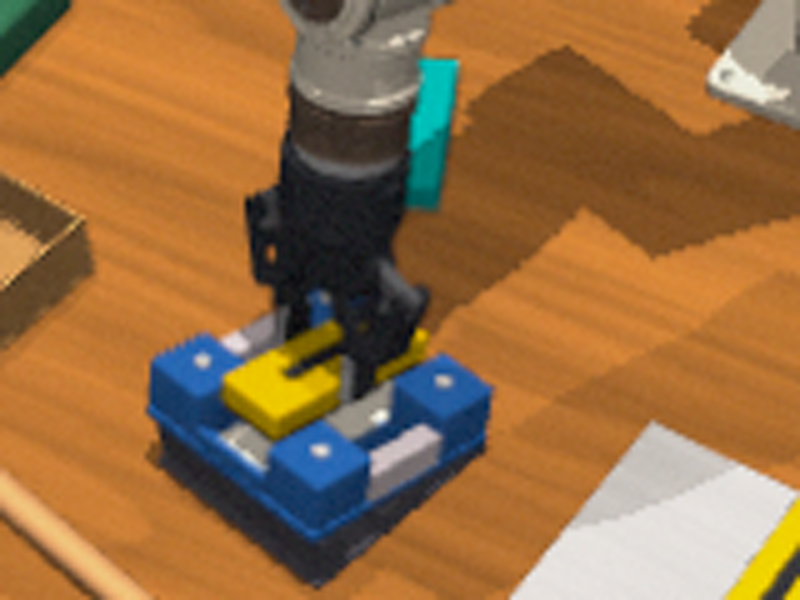

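View pics/sd6.png

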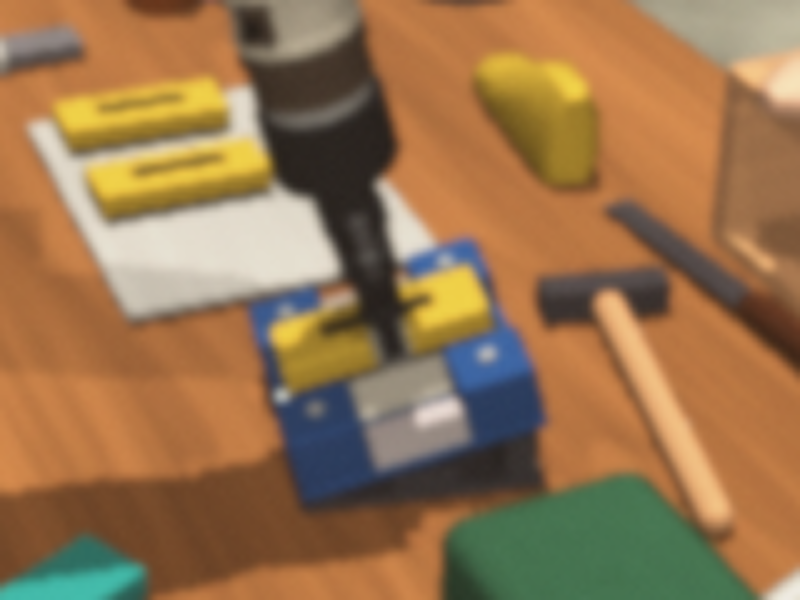

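```bash
python3 -m handwheel '[[0.05,0.3,0,0,0,0],[0.05,0.6,0,0,0,0],[0.05,0.8,0,0,0,0],[0.05,0.9,0,0,0,0],[0.05,0.9,0,0,0,0]]' -
python3 - <<'E'
from h import *
o=st();delta(o,FL+N*.006+U*.002,rotm(-N,V))
E
```

```text
clock: 15.6
eef_pos: [0.5045, -0.1545, 0.0476]
tool_rot: [0.707, 0.003, 0.172, -0.686]
ft_force: [0.3, 0.8, -7.9]
grip_width: 0.0486
t 15.6 p [ 0.5045 -0.1545  0.0476] q [-0.31  0.3  -0.49  0.53  0.02 -0.06] F [ 0.31  0.83 -7.87] w 0.0486
rows: [-0.054, 0.194, 0.009] [0.004, 0.006, 0.001]
```

```bash
python3 -m handwheel '[[0,0.08,0,0,0,0],[0,0.12,0,0,0,0],[-0.04,0.16,0,0,0,0],[-0.04,0.2,0,0,0,0],[-0.04,0.2,0,0,0,0]]' -
python3 - <<'E'
from h import *
o=st();delta(o,FL+N*.006+U*.002,rotm(-N,V))
E
```

```text
clock: 16.23
eef_pos: [0.5049, -0.1546, 0.0428]
tool_rot: [0.707, 0.003, 0.172, -0.686]
ft_force: [-0.2, 0.7, -7.4]
grip_width: 0.0486
t 16.23 p [ 0.5049 -0.1546  0.0428] q [-0.31  0.31 -0.49  0.52  0.02 -0.06] F [-0.18  0.75 -7.43] w 0.0486
rows: [-0.02, 0.003, 0.008] [0.004, 0.007, 0.003]
```

```bash
python3 -m handwheel '[[-0.02,0.03,0,0,0,0],[-0.02,0.06,0,0,0,0],[-0.02,0.08,0,0,0,0],[-0.02,0.08,0,0,0,0],[-0.02,0.08,0,0,0,0]]' -
python3 - <<'E'
from h import *
o=st();delta(o,FL+N*.004+U*.002,rotm(-N,V))
E
```

```text
clock: 16.85
eef_pos: [0.5048, -0.1546, 0.0412]
tool_rot: [0.707, 0.003, 0.172, -0.685]
ft_force: [-6.1, 1.1, 1.9]
grip_width: 0.0487
t 16.85 p [ 0.5048 -0.1546  0.0412] q [-0.31  0.31 -0.5   0.51  0.02 -0.06] F [-6.09  1.11  1.91] w 0.0487
rows: [-0.002, 0.022, 0.009] [0.004, 0.006, 0.005]
```

```bash
python3 -m handwheel '[[0,0,0,0,0,0],[0,0,0,0,0,0],[0,0,0,0,0,0],[0,0,0,0,0,0],[0,-0.2,0,0,0,0]]' 0.6
python3 -m handwheel '[[0,-0.7,0,0,0,0],[0,-1.5,0,0,0,0],[0,-2.5,0,0,0,0],[-1,-4,1,0,0,0],[-2,-5,2.5,0,0,0]]' -
python3 - <<'E'
from h import *
from workcell import bot
o=st()
c=bot.camera("scene"); crop(c,150,90,310,210,5,"pics/s7.png")
c2=bot.camera("side"); crop(c2,220,180,380,300,5,"pics/sd7.png")
cw=bot.camera("wrist"); cv2.imwrite("pics/w7.png",cw["color"][:,:,::-1])
import pickle;pickle.dump((o,c,c2,cw),open("w7.pkl","wb"))
delta(o,[.4785,.1573,.10],yawR(-3.5))
E
```

```text
clock: 17.48
eef_pos: [0.5035, -0.1543, 0.0455]
tool_rot: [0.707, 0.003, 0.172, -0.686]
ft_force: [0.4, -0.8, 0.4]
grip_width: 0.0685
clock: 18.1
eef_pos: [0.4416, -0.0745, 0.1561]
tool_rot: [0.707, 0.003, 0.174, -0.685]
ft_force: [0.3, 1.1, 0.7]
grip_width: 0.0681
t 18.1 p [ 0.4416 -0.0745  0.1561] q [-0.15  0.   -0.51  0.8  -0.02  0.09] F [0.35 1.05 0.73] w 0.0681
rows: [-1.341, 1.967, 9.357] [0.136, -1.041, 1.447]
```

View pics/s7.png

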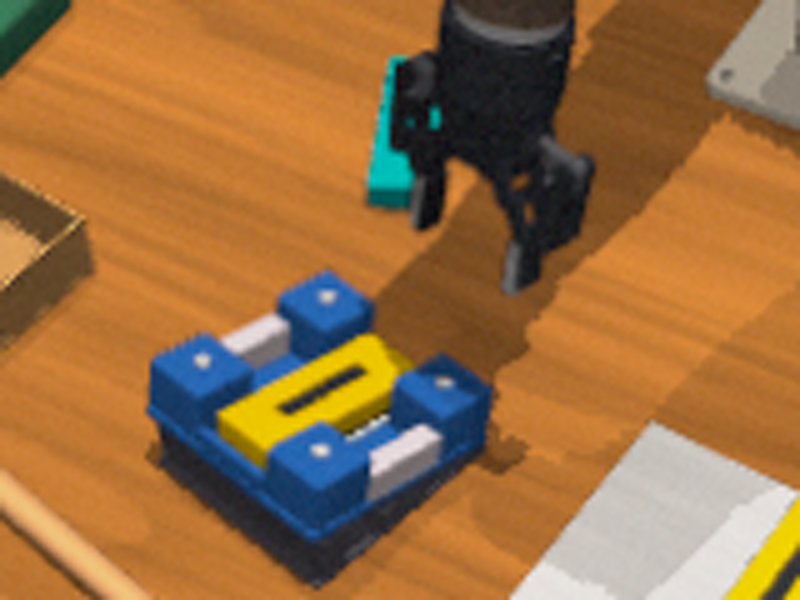

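View pics/w7.png

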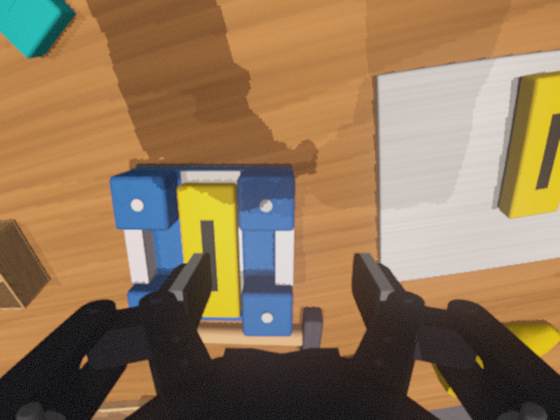

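View pics/sd7.png

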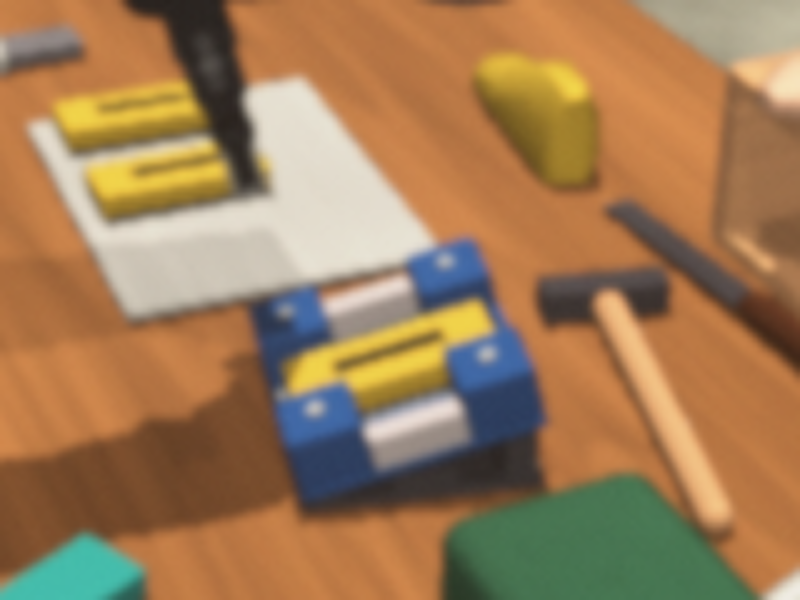

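```bash
python3 - <<'E'
from h import *
import pickle
o,c,c2,cw=pickle.load(open("w7.pkl","rb"))
P=FL+.024*N
for n,cc in(("scene",c),("side",c2)):
    m=yel(cc) if n=="scene" else cv2.inRange(cv2.cvtColor(cc["color"],cv2.COLOR_RGB2HSV),(18,110,90),(35,255,255))
    cs,hi=cv2.findContours(m,cv2.RETR_CCOMP,cv2.CHAIN_APPROX_NONE)
    for k,hh in zip(cs,hi[0]):
        if hh[3]>=0 and cv2.contourArea(k)>20:
            W=onplane(cc,k.reshape(-1,2),P,N)-P
            r=cv2.minAreaRect((np.c_[W@U,W@V]*1000).astype(np.float32)); print(n,np.round(r[0],1),np.round(r[1],1),round(r[2],1))
E
```

```text
scene [-116.2  396.9] [89.8 13.6] 11.5
scene [-97.  295.7] [89.8 13.2] 14.4
scene [0.8 0.7] [13.3 69.9] 90.0
```

```bash
python3 -m handwheel '[[-0.3,0.2,2.4,0.03,-0.2,0.3],[-0.6,0.5,4.8,0.06,-0.5,0.7],[-1,1,7.2,0.1,-0.8,1.1],[-1.35,1.5,9.35,0.13,-1.05,1.45],[-1.35,1.5,9.35,0.13,-1.05,1.45]]' -
python3 - <<'E'
from h import *
from workcell import bot
o=st()
cw=bot.camera("wrist"); cv2.imwrite("pics/w8.png",cw["color"][:,:,::-1])
m=cv2.inRange(cv2.cvtColor(cw["color"],cv2.COLOR_RGB2HSV),(20,120,60),(35,255,255))
cs,hi=cv2.findContours(m,cv2.RETR_CCOMP,cv2.CHAIN_APPROX_NONE)
for k,hh in zip(cs,hi[0]):
    a=cv2.contourArea(k)
    if a>600:
        W=onz(cw,k.reshape(-1,2),.036)[:,:2]
        r=cv2.minAreaRect((W*1000).astype(np.float32)); print("wrist",hh[3],a,np.round(r[0],1),np.round(r[1],1),round(r[2],1))
delta(o,[.478,.157,.020],yawR(-3.5))
E
```

```text
clock: 18.88
eef_pos: [0.4757, 0.1603, 0.1067]
tool_rot: [0.707, -0.021, 0.016, -0.706]
ft_force: [0.4, -0.0, -0.5]
grip_width: 0.0684
t 18.88 p [0.4757 0.1603 0.1067] q [ 0.32  0.34 -0.2   1.04  0.    0.38] F [ 0.36 -0.   -0.53] w 0.0684
wrist -1 10211.5 [485.2 256.6] [ 53.5 127.3] 85.0
wrist 0 1321.5 [486.6 260.1] [12.3 69.6] 85.0
wrist -1 11019.0 [476.9 156.8] [ 48.6 127.2] 86.7
wrist 15 1430.0 [478.  156.5] [12.6 69.4] 87.1
rows: [0.122, 3.466, -0.122] [0.011, 0.047, -0.036]
```

View pics/w8.png

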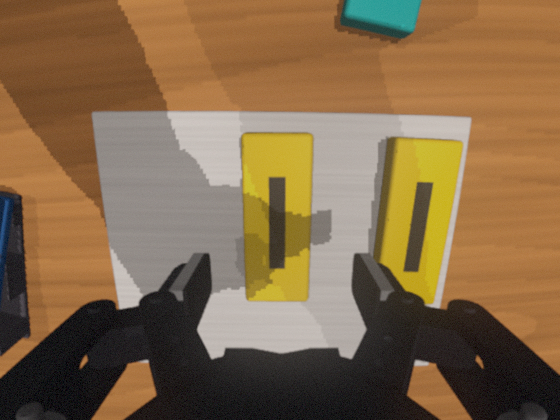

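```bash
python3 -m handwheel '[[0.1,1,-0.12,0,0.04,-0.03],[0.1,2,-0.12,0,0.04,-0.03],[0.1,3,-0.12,0,0.04,-0.03],[0.1,3.45,-0.12,0,0.04,-0.03],[0.1,3.45,-0.12,0,0.04,-0.03]]' -
python3 - <<'E'
from h import *
o=st()
delta(o,[.478,.1567,.020],yawR(-3.3))
E
```

```text
clock: 19.55
eef_pos: [0.4763, 0.1536, 0.0229]
tool_rot: [0.707, -0.023, 0.024, -0.706]
ft_force: [-0.2, 0.4, 0.6]
grip_width: 0.0685
t 19.55 p [0.4763 0.1536 0.0229] q [ 0.31  0.44 -0.31  0.82 -0.    0.38] F [-0.23  0.35  0.58] w 0.0685
rows: [0.061, 0.114, 0.129] [0.01, -0.046, 0.005]
```

```bash
python3 -m handwheel '[[0.06,0.1,0.13,0,-0.05,0],[0.06,0.1,0.13,0,-0.05,0],[0.06,0.1,0.13,0,-0.05,0],[0.06,0.1,0.13,0,-0.05,0],[0.06,0.1,0.13,0,-0.05,0]]' -
python3 - <<'E'
from h import *
o=st()
delta(o,[.478,.1567,.020],yawR(-3.3))
E
python3 -m handwheel '[[0,0,0,0,0,0],[0,0,0,0,0,0],[0,0,0,0,0,0],[0,0,0,0,0,0],[0,0,0,0,0,0]]' -1
```

```text
clock: 20.18
eef_pos: [0.4784, 0.158, 0.0207]
tool_rot: [0.707, -0.019, 0.02, -0.706]
ft_force: [0.6, 0.4, -0.0]
grip_width: 0.0688
t 20.18 p [0.4784 0.158  0.0207] q [ 0.32  0.44 -0.31  0.82 -0.    0.38] F [ 0.6   0.37 -0.  ] w 0.0688
rows: [-0.014, 0.028, -0.052] [0.006, 0.014, 0.012]
clock: 20.8
eef_pos: [0.4787, 0.158, 0.0211]
tool_rot: [0.707, -0.019, 0.02, -0.707]
ft_force: [-2.6, 0.3, 6.0]
grip_width: 0.0485
```

```bash
python3 -m handwheel '[[0,-1,0,0,0,0],[0,-2,0,0,0,0],[0,-4,0,0,0,0],[0,-5,0,0,0,0],[0,-5,0,0,0,0]]' -
python3 - <<'E'
from h import *
from workcell import bot
o=st()
delta(o,FL+N*.10,rotm(-N,-U))
E
```

```text
clock: 21.42
eef_pos: [0.4786, 0.1582, 0.1458]
tool_rot: [0.707, -0.018, 0.021, -0.707]
ft_force: [0.8, 0.3, -8.1]
grip_width: 0.0484
t 21.43 p [0.4786 0.1582 0.1458] q [ 0.32  0.3  -0.14  1.12 -0.    0.38] F [ 0.8   0.26 -8.09] w 0.0484
rows: [0.732, 0.515, -12.236] [-1.18, -7.887, -0.978]
```

```bash
python3 -m handwheel '[[0.1,0,-1.5,-0.15,-1,-0.12],[0.2,0,-3,-0.3,-2,-0.25],[0.3,0,-4.5,-0.45,-3,-0.37],[0.4,0,-6,-0.6,-4,-0.5],[0.5,0,-7.5,-0.75,-5,-0.6]]' -
python3 - <<'E'
from h import *
o=st()
delta(o,FL+N*.10,rotm(-N,-U))
E
```

```text
clock: 22.05
eef_pos: [0.4773, -0.0307, 0.1422]
tool_rot: [0.691, 0.316, -0.25, -0.6]
ft_force: [0.7, -0.1, -7.0]
grip_width: 0.0486
t 22.05 p [ 0.4773 -0.0307  0.1422] q [-0.01  0.16 -0.36  0.92 -0.08 -0.85] F [ 0.7  -0.12 -6.99] w 0.0486
rows: [-3.401, 0.747, -3.182] [-0.483, -2.846, -0.394]
```

```bash
python3 -m handwheel '[[-1,0.2,-1,-0.16,-0.9,-0.13],[-2.2,0.4,-2,-0.32,-1.9,-0.26],[-3.4,0.7,-3.1,-0.48,-2.8,-0.39],[-3.4,0.7,-3.1,-0.48,-2.8,-0.39],[-3.4,0.7,-3.1,-0.48,-2.8,-0.39]]' -
python3 -m handwheel '[[0,0,0,0,0,0],[0,0,0,0,0,0],[0,0,0,0,0,0],[0,0,0,0,0,0],[0,0,0,0,0,0]]' -
python3 - <<'E'
from h import *
from workcell import bot
import pickle
o=st()
delta(o,FL+N*.033,rotm(-N,-U))
c=bot.camera("wrist"); cv2.imwrite("pics/w9.png",c["color"][:,:,::-1]);pickle.dump((o,c),open("w9.pkl","wb"))
E
```

```text
clock: 22.68
eef_pos: [0.4782, -0.1452, 0.1347]
tool_rot: [0.625, 0.483, -0.373, -0.487]
ft_force: [-0.7, 0.7, -7.6]
grip_width: 0.0483
clock: 23.3
eef_pos: [0.4808, -0.1458, 0.1378]
tool_rot: [0.626, 0.485, -0.372, -0.484]
ft_force: [0.2, -0.3, -8.1]
grip_width: 0.0483
t 23.3 p [ 0.4808 -0.1458  0.1378] q [-0.3   0.13 -0.43  0.76  0.02 -1.62] F [ 0.24 -0.35 -8.1 ] w 0.0483
rows: [-0.103, 2.855, 0.069] [0.036, -0.082, -0.001]
```

View pics/w9.png

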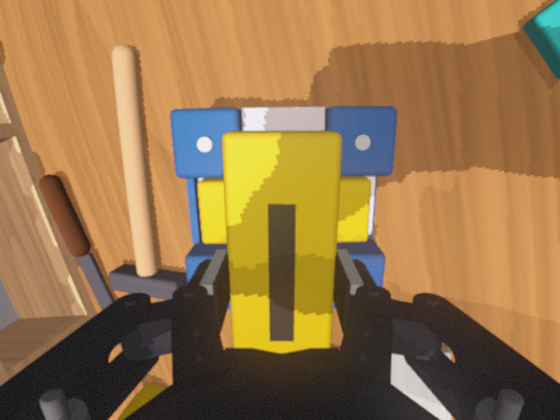

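```bash
python3 - <<'E'
from h import *
import pickle
o,c=pickle.load(open("w9.pkl","rb"))
R0=R.from_quat(o["tool_rot"]).as_matrix();p=o["eef_pos"]
g=c["color"].max(axis=2)
dk=((g<90)&(g>35)).astype(np.uint8)*255; dk[:195]=0; dk[:,:255]=0;dk[:,310:]=0; dk[345:]=0
k=max(cv2.findContours(dk,cv2.RETR_EXTERNAL,cv2.CHAIN_APPROX_NONE)[0],key=cv2.contourArea).reshape(-1,2)
for nm,pts in(("strip",k),("front",np.array([(226,131),(340,131),(228,160),(341,160)]))):
  for top in(.013,.015):
    W=onplane(c,pts,p-R0[:,1]*top,R0[:,1]); L=(W-p)@R0*1000
    if nm=="strip":
        r=cv2.minAreaRect(L[:,[0,2]].astype(np.float32)); print(nm,top,np.round(r[0],1),np.round(r[1],1),round(r[2],1),L[:,0].min())
    else: print(nm,np.round(L,1).tolist())
S=onplane(c,[(204.5,145),(363,142.5)],FL+N*.0385,N)-FL-.0385*N
print(np.round(np.c_[S@U,S@V]*1000,1))
E
```

```text
strip 0.013 [-6.9 -0.1] [51.1 11. ] 0.6 -32.56941459740048
strip 0.015 [-7.9 -0.1] [50.4 10.9] 0.6 -33.137892700687615
front [[-65.6, -13.0, -22.4], [-65.6, -13.0, 24.0], [-53.8, -13.0, -22.1], [-53.8, -13.0, 25.0]]
front [[-65.7, -15.0, -22.1], [-65.6, -15.0, 23.6], [-54.0, -15.0, -21.8], [-54.0, -15.0, 24.6]]
[[ 51.9 -52.5]
 [-53.2 -52.7]]
```

```bash
python3 -m handwheel '[[-0.1,0.3,0.07,0.03,-0.08,0],[-0.1,0.8,0.07,0.03,-0.08,0],[-0.1,1.5,0.07,0.03,-0.08,0],[-0.1,2.1,0.07,0.03,-0.08,0],[-0.1,2.1,0.07,0.03,-0.08,0]]' -
python3 - <<'E'
from h import *
from workcell import bot
o=st()
delta(o,FL+N*.033,rotm(-N,-U))
c=bot.camera("scene"); crop(c,150,90,310,210,5,"pics/s10.png")
c2=bot.camera("side"); crop(c2,220,180,380,300,5,"pics/sd10.png")
E
```

```text
clock: 23.98
eef_pos: [0.4899, -0.1507, 0.0841]
tool_rot: [0.621, 0.486, -0.379, -0.484]
ft_force: [-0.1, 0.2, -6.1]
grip_width: 0.0485
t 23.98 p [ 0.4899 -0.1507  0.0841] q [-0.31  0.22 -0.47  0.63  0.02 -1.63] F [-0.06  0.16 -6.06] w 0.0485
rows: [0.001, 0.675, -0.094] [-0.021, -0.004, -0.0]
```

View pics/s10.png

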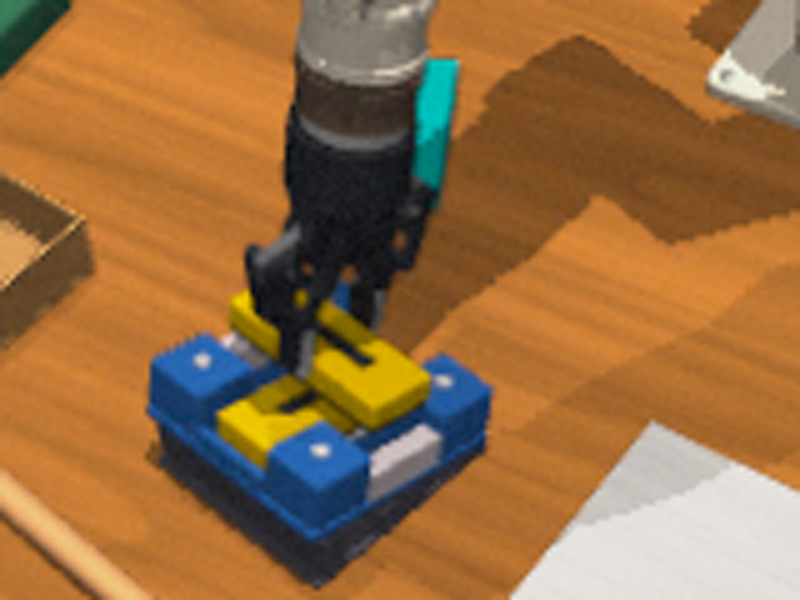

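View pics/sd10.png

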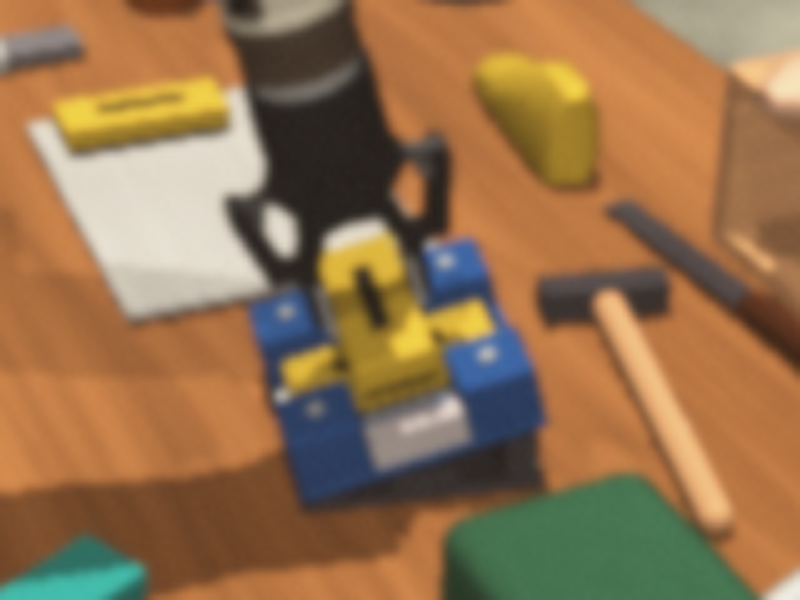

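```bash
python3 -m handwheel '[[0,0,-0.08,0,0,0],[0,0.15,-0.08,0,0,0],[0,0.3,-0.08,0,0,0],[0,0.45,-0.08,0,0,0],[0,0.55,-0.08,0,0,0]]' -
python3 - <<'E'
from h import *
o=st()
delta(o,FL+N*.033,rotm(-N,-U))
E
python3 -m handwheel '[[0,0.02,0,0,0,0],[0,0.04,0,0,0,0],[0,0.06,0,0,0,0],[0,0.06,0,0,0,0],[0,0.06,0,0,0,0]]' -
python3 - <<'E'
from h import *
o=st()
delta(o,FL+N*.033,rotm(-N,-U))
E
```

```text
clock: 24.7
eef_pos: [0.4964, -0.1523, 0.0732]
tool_rot: [0.622, 0.487, -0.378, -0.483]
ft_force: [-0.2, -0.3, -7.9]
grip_width: 0.0482
t 24.7 p [ 0.4964 -0.1523  0.0732] q [-0.31  0.25 -0.48  0.6   0.02 -1.63] F [-0.22 -0.28 -7.93] w 0.0482
rows: [0.001, 0.187, 0.061] [0.002, -0.003, -0.001]
clock: 25.32
eef_pos: [0.497, -0.1525, 0.0722]
tool_rot: [0.622, 0.487, -0.378, -0.483]
ft_force: [0.1, 0.6, -7.9]
grip_width: 0.0484
t 25.32 p [ 0.497  -0.1525  0.0722] q [-0.31  0.25 -0.48  0.59  0.02 -1.63] F [ 0.1   0.63 -7.92] w 0.0484
rows: [0.003, 0.142, 0.073] [0.005, -0.003, -0.002]
```

```bash
python3 -m handwheel '[[0,0.04,0.05,0,0,0],[0,0.08,0.05,0,0,0],[0,0.11,0.05,0,0,0],[0,0.11,0.05,0,0,0],[0,0.11,0.05,0,0,0]]' -
python3 -m handwheel '[[0,0.02,0,0,0,0],[0,0.04,0,0,0,0],[0,0.05,0,0,0,0],[0,0.05,0,0,0,0],[0,0.05,0,0,0,0]]' -
python3 - <<'E'
from h import *
o=st()
delta(o,FL+N*.033,rotm(-N,-U))
E
```

```text
clock: 25.95
eef_pos: [0.4965, -0.1524, 0.0692]
tool_rot: [0.622, 0.487, -0.378, -0.483]
ft_force: [-0.8, 0.1, -7.1]
grip_width: 0.0481
clock: 26.58
eef_pos: [0.4968, -0.1525, 0.068]
tool_rot: [0.622, 0.487, -0.378, -0.483]
ft_force: [-0.2, -0.5, -6.7]
grip_width: 0.0483
t 26.57 p [ 0.4968 -0.1525  0.068 ] q [-0.31  0.26 -0.48  0.58  0.02 -1.63] F [-0.24 -0.49 -6.66] w 0.0483
rows: [0.003, -0.016, 0.025] [0.006, -0.003, -0.002]
```

```bash
python3 -m handwheel '[[0,0.02,0,0,0,0],[0,0.04,0,0,0,0],[0,0.05,0,0,0,0],[0,0.05,0,0,0,0],[0,0.05,0,0,0,0]]' -
python3 - <<'E'
from h import *
o=st()
delta(o,FL+N*.033,rotm(-N,-U))
E
```

```text
clock: 27.2
eef_pos: [0.4973, -0.1526, 0.0681]
tool_rot: [0.623, 0.487, -0.378, -0.482]
ft_force: [-6.0, 2.1, 5.5]
grip_width: 0.0485
t 27.2 p [ 0.4973 -0.1526  0.0681] q [-0.31  0.26 -0.48  0.58  0.02 -1.63] F [-5.96  2.08  5.45] w 0.0485
rows: [0.004, -0.019, 0.047] [0.014, -0.003, -0.002]
```

```bash
python3 -m handwheel '[[0,0,0,0,0,0],[0,0,0,0,0,0],[0,0,0,0,0,0],[0,0,0,0,0,0],[0,-0.1,0,0,0,0]]' 0.6
python3 -m handwheel '[[0,-0.5,0,0,0,0],[0,-1.2,0,0,0,0],[0,-2.2,0,0,0,0],[0,-3.5,0,0,0,0],[0,-5,0,0,0,0]]' -
python3 -m handwheel '[[0,-1,0,0,0,0],[2,-1.2,0,0,0,0],[4,-1.5,0,0,0,0],[6,-1.5,0,0,0,0],[6,-1.5,0,0,0,0]]' -
python3 - <<'E'
from h import *
from workcell import bot
import pickle
o=st()
c=bot.camera("scene"); crop(c,150,90,310,210,5,"pics/s11.png")
c2=bot.camera("side"); crop(c2,220,180,380,300,5,"pics/sd11.png")
cw=bot.camera("wrist"); cv2.imwrite("pics/w11.png",cw["color"][:,:,::-1])
cv2.imwrite("pics/s11f.png",c["color"][:,:,::-1])
P=FL+.048*N
for n,cc in(("scene",c),("side",c2),("wrist",cw)):
    m=cv2.inRange(cv2.cvtColor(cc["color"],cv2.COLOR_RGB2HSV),(18,110,60),(35,255,255))
    cs,hi=cv2.findContours(m,cv2.RETR_CCOMP,cv2.CHAIN_APPROX_NONE)
    for k,hh in zip(cs,hi[0]):
        if hh[3]>=0 and cv2.contourArea(k)>20:
            W=onplane(cc,k.reshape(-1,2),P,N)-P
            r=cv2.minAreaRect((np.c_[W@U,W@V]*1000).astype(np.float32)); print(n,np.round(r[0],1),np.round(r[1],1),round(r[2],1))
E
```

```text
clock: 27.82
eef_pos: [0.4963, -0.1524, 0.069]
tool_rot: [0.622, 0.487, -0.378, -0.483]
ft_force: [0.3, 0.5, 0.4]
grip_width: 0.0682
clock: 28.45
eef_pos: [0.4656, -0.1447, 0.1917]
tool_rot: [0.622, 0.487, -0.378, -0.483]
ft_force: [-0.1, -0.2, 0.4]
grip_width: 0.0686
clock: 29.08
eef_pos: [0.4939, 0.006, 0.2276]
tool_rot: [0.621, 0.489, -0.379, -0.481]
ft_force: [0.3, -1.0, 0.2]
grip_width: 0.0682
t 29.07 p [0.4939 0.006  0.2276] q [ 0.06  0.04 -0.27  1.01 -0.07 -1.29] F [ 0.32 -0.97  0.19] w 0.0682
scene [-92.2 406.9] [87.6 13.2] 11.5
scene [-2.8  1.3] [68.3 12.3] 89.5
wrist [-30.6   6.1] [ 4.3 10.4] 1.2
wrist [26.   6.2] [10.4 11.3] 89.6
```

View pics/s11.png

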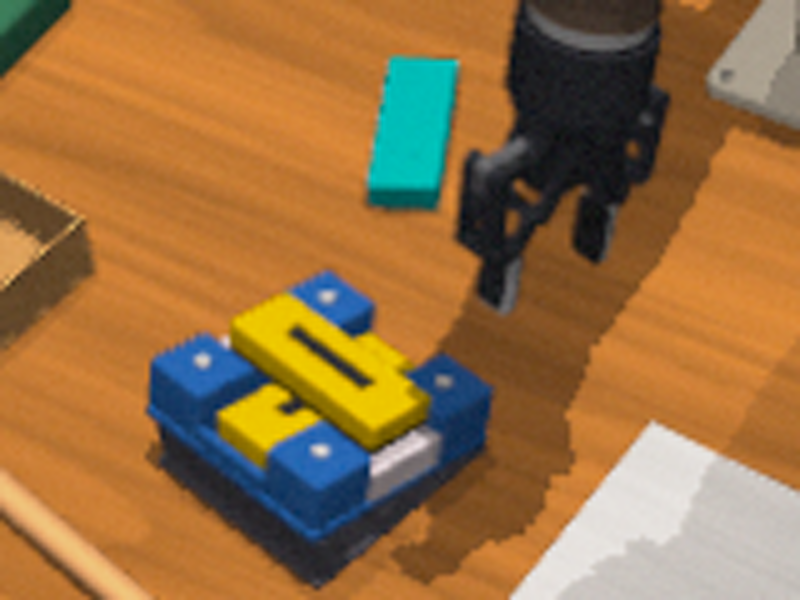

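View pics/sd11.png

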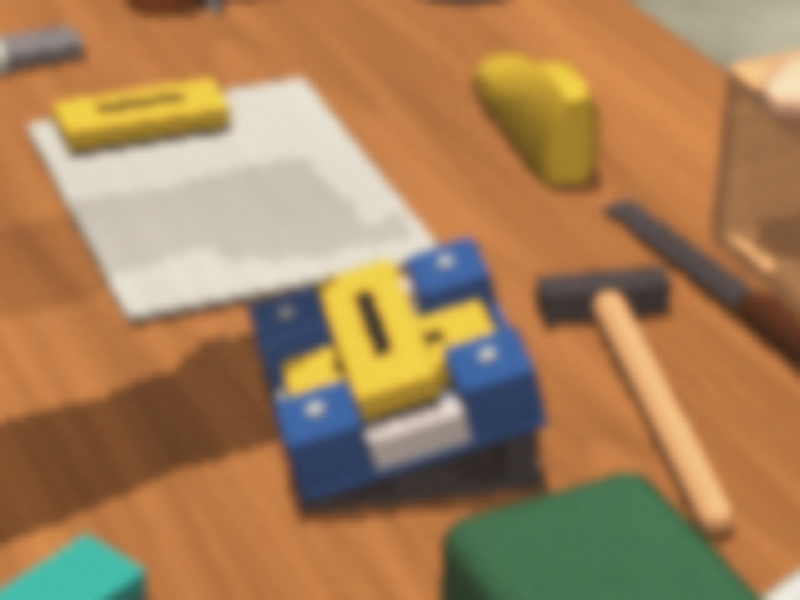

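View pics/s11f.png

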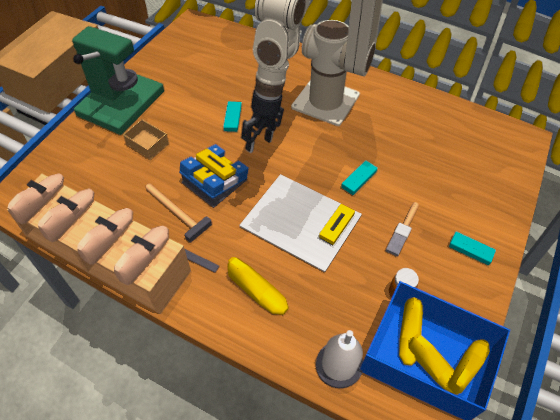

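```bash
python3 -m handwheel '[[0,0,0,0,0,0],[0,0,0,0,0,0],[0,0,0,0,0,0],[0,0,0,0,0,0],[0,0,0,0,0,0]]' -
python3 - <<'E'
from h import *
from workcell import bot
import pickle
_,c7,s7,_=pickle.load(open("w7.pkl","rb"))
a=bot.camera("scene");b=bot.camera("side")
P=FL+.048*N
cs,hi=cv2.findContours(yel(a),cv2.RETR_CCOMP,cv2.CHAIN_APPROX_NONE)
for k,hh in zip(cs,hi[0]):
    if hh[3]>=0 and cv2.contourArea(k)>20:
        W=onplane(a,k.reshape(-1,2),P,N)-P
        r=cv2.minAreaRect((np.c_[W@U,W@V]*1000).astype(np.float32)); print(np.round(r[0],1),round(r[2],1))
# lower block visible ends, side view: yellow change
for n,x,y,(x0,y0,x1,y1) in(("side high end",s7,b,(308,236,322,250)),("side low end",s7,b,(274,250,286,262)),("scene high end",c7,a,(190,165,205,185))):
    print(n,np.abs(x["color"][y0:y1,x0:x1].astype(int)-y["color"][y0:y1,x0:x1]).mean())
st(); bot.job_done(); 
E
```

```text
clock: 29.85
eef_pos: [0.4933, 0.0028, 0.2265]
tool_rot: [0.622, 0.487, -0.378, -0.483]
ft_force: [0.8, -0.8, -0.4]
grip_width: 0.0683
[-92.2 406.9] 11.5
[-2.8  0.4] 89.3
side high end 0.6292517006802721
side low end 4.935185185185185
scene high end 4.304444444444444
t 29.95 p [0.4933 0.0029 0.2265] q [ 0.05  0.05 -0.27  1.01 -0.07 -1.29] F [ 0.51 -0.01 -0.92] w 0.0684
the job is handed in; nothing more can be done
```

I found the rough block by feel and stacked the two blocks in the cradle as asked. The job is handed in at about 30 s of the 72 s allowed.

- **Finding the rough block:** I slid every block along the plate before lifting any, which moved them about 55, 52 and 45 mm. The left and middle blocks resisted with about 1.4–2.4 N. The block nearest the cassette resisted with about 5 N, so it is the rough one.
- **Lower slot:** The rough block lies flat in the white-marked slot. The scene camera put it within about 1 mm of the centre after release.
- **Upper channel:** The middle (polished) block lies across on top, between the posts. It slipped about 3 mm downhill against the posts and is within about 1 mm of centre along its length.
- **Rest of the scene:** The third block is still on the plate. The other things on the bench look undisturbed in the last full picture, and the gripper is clear and touching nothing.

**Check results:** The last two looks, 0.8 s apart, gave the same downhill position for the upper block. Sideways they differed by 0.9 mm, about the size of the measuring noise. For the lower block, the side view of its high end was unchanged. Two other patches showed small brightness differences, which I took to be shadow from the upper block and did not investigate further. The side camera gave no usable measurement of either placed block, so those positions rest on the scene camera alone.

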